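Hang the slide rack up to dry and close its dish

ROBOT

A 6-joint arm with a two-finger parallel gripper is mounted at the origin on the work surface. World frame = base frame: x ahead of the robot, y to its left, z up, the work surface at z = 0. Lengths are in m, angles in rad, forces in N, time in s.
With the tool pointing down it reaches from about 0.275 to 0.825 m from the base axis. Payload 4.9 kg.
Tool frame: the origin (TCP) lies midway between the tips of the shut fingers; the grasp point (between the pads) lies 19 mm behind it; z points along the fingers, y is the line along which they close (so a half turn about z gives the same grasp; the last joint's range is limited). The gripper opens to 85 mm and grips with 20 to 120 N. Pads are 22 mm wide; open, the fingers measure 114 mm over their backs; the gripper's body (76 mm by 85 mm) begins 54 mm behind the grasp point. The pads swing forward as they close: fully open they stand 13 mm farther back than shut.
Start: joints at [-1.306, 0.326, -0.193, 1.052, 0, 1.437], TCP at [0.214, -0.507, 0.231] pointing down, gripper open.
Joint ranges: [-2.65, 2.65], [-0.97, 1.79], [-1.3, 1.35], [-1.93, 2.1], [-1.47, 1.37], [-3.14, 3.14]. Speed limits (rad/s): [2.57, 2.57, 3.14, 3.14, 3.14, 3.14].

INTERFACE

Orientations are given as a unit quaternion [w, x, y, z].
In Python, from rig import ctrl, gripper_open, clamp, kinematics, imaging gives the robot as it stands. Calls block until the motion is done:
- ctrl.move_pose(position, orientation): joint-space move of the TCP to a pose.
- ctrl.move_straight(position, speed=0.15, frame=None): straight line of the TCP; frame=None keeps the orientation; speed is the mean speed in m/s.
- ctrl.goto_joints(angles): joint-space move.
- gripper_open() and clamp(f_grip=None): open the fingers fully, or close them until they stop; f_grip is the grip in N (None keeps the last).
- ctrl.wait(seconds).
- kinematics.solve_ik(position, orientation): joint angles nearest the present ones, or None.
- ctrl.observe(): the state.
- imaging.capture(name): name is "scene" or "side" or "wrist"; returns (picture, depth): 400x640x3 uint8, red, green, blue; 400x640 float32, m along the optical axis (not along the pixel's ray), 0 where there is no reading.
- imaging.camera_params(name): a dict with "intrinsics" (3x3 intrinsics, pixels), "R" (3x3) and "t" (3): a world point X has camera coordinates R X + t; the wrist camera has in their place "hand_eye" (4x4, takes a point from camera to tool coordinates, whose origin is the TCP and whose axes are the flange's). Camera axes: x right, y down, z forward; pixel columns grow to the right and rows downward; lengths in m; the calibration is good to about 2 mm. A picture is of the moment at which its call begins: read the wrist's pose just before it. camera_params takes no time and is no camera call.
A pose or a line that the arm cannot do raises ctrl.MotionError and nothing moves.
- ctrl.hand_in(): hands the job in; it is judged then, once.
The state is a dict: "t": time; "q": joint angles; "qvel": joint speeds; "tau": joint torques, N m; "tool_pos": TCP position; "ee_rot": TCP orientation; "force": force on the tool from outside, world axes, zero at the start; "torque": the same for the moment, N m; "width": opening from 0.0 (shut) to 1.0 (fully open); "grip_force": force on a finger pad.
Only numpy, scipy, OpenCV 4.12 (cv2) and the standard library are available. Lean on these libraries where they do the work, as an engineer would, in place of code of your own. Each camera call takes 0.05 s, during which the arm holds its last target. There are 200 camera calls.

TASK

Lift the rack of microscope slides out of the open dish by its handle and hang it by that handle over the free bar of the drying stand, behind the bar's upturned end, then put the loose lid on the emptied dish so that it sits fully home. Keep the rack upright all the way, lower it gently onto the bar, and leave the other rack and the rest of the bench as they are.

Things in the scene. Friction and masses are not known exactly. Their poses are not given: they have to be found in the camera images.
- rack: Loose steel rack (0.3 kg) standing in the open dish: tray 84 (its x) x 110 (its y) x 34 mm full of slides, under a tall fixed bow handle. Origin: centre of underside, z up. Handle: uprights at y = +-54 mm and a straight rod along y (see rack_handle). Front and back alike. Gripped by the rod it stays as tilted as the hand tilts it, so take it already leaning as needed at the bar.
- rack_handle (a point): Middle of the handle's rod, on its centre line, 120 mm above the rack's origin; axes as the rack. Round rod 9 mm thick, along y, 101 mm clear between the uprights, 81 mm clear above the slides. This middle must come to lie on the bar, so grip the rod to one side of it.
- stand: Fixed drying stand, origin: centre of underside, z up, front (-x) towards the robot. Tray 300 wide (y), x -107 to 78, 12 mm high; rear uprights at x = 62, y = +-140. Shelf over the bars: underside 235 mm, top 245 mm high, full width, front edge at x = -40; boxes on it from x = 20 back, up to 300 mm high. An upright hand over the bar hits the shelf; one leaning to the robot by 30-45 deg clears it.
- bar_seat (a point): Where the rod should lie: middle of the free bar's top face, 17 mm behind its upturned end; stand x = -62, y = 75, z = 165 mm; axes as the stand (x runs back along the bar). Bars: two, square, 12 mm, level along x at stand y = +75 (free) and -75 (taken), from the rear rail at x = 55 to x = -85, the front 6 mm turned up to 175 mm high. Hung rod: centre 4.5 mm above this point.
- dish: Loose open white dish holding the rack (0.6 kg): outside 106 (its x) x 132 (its y), rim 62 mm high, walls 4 mm. Origin: centre of underside, z up. The rack stands 5 mm above the origin with 7 mm to spare all round, axes along the dish's within 0.05 rad. A like dish near it is closed by its own lid; the two may change places.
- lid: Loose white lid (0.14 kg), right way up on the bench: plate 108 (its x) x 134 (its y) x 5 mm over a plug 86 x 112 x 8 mm that drops into the dish with 6 mm to spare all round. Origin: centre of the plug's underside, z up; plate top 13 mm above it. Fully home its origin is 54 mm above the dish's origin, long sides parallel (either way round).
- lid_grip (a point): Centre of the lid's grip bar, 42 mm above the lid's origin, axes as the lid: bar along y, 70 mm long, 10 wide (x), 10 high, on two posts at y = +-30 mm; 24 mm free beneath it.
- rack2: Another loose rack of the same kind, hanging on the stand's other bar (stand y = -75 mm). Leave it.
- closed_dish: Bystander: the closed dish, same size as the open one, lid on, top of its grip 101 mm high.
- mug: Bystander: white mug with pens, 78 mm across, 92 mm high (pens to 150 mm).
- bottle: Bystander: small amber reagent bottle, 48 mm across, 105 mm high.
- black_box: Bystander: black slide box 85 by 120 by 45 mm.
There are look-alikes about, which are no part of the job. Leave any orange or turquoise look-alike of the dish alone.

How it is judged:
On the way, in this order (a step that is already met when the one before it is completed fails the run):
1. the rack is lifted clear of the dish by the hand (z of rack in the frame of dish above 0.066 m and contact force between the fingers and rack above 1 N), for 0.2 s.
2. the rack hangs by its handle on the free bar, behind the upturned end, let go (x of rack_handle in the frame of bar_seat between -0.018 and 0.09 m and y of rack_handle in the frame of bar_seat between -0.03 and 0.03 m and z of rack_handle in the frame of bar_seat between -0.004 and 0.012 m and angle between rack's own z axis and vertical below 0.35 rad and contact force between rack and stand above 0.5 N and contact force between each of the arm, the fingers and rack below 0.1 N), for 0.3 s.
3. the lid is on the dish and let go (z of lid in the frame of dish between 0.049 and 0.058 m and horizontal distance between lid and dish below 0.012 m and contact force between the fingers and lid below 0.1 N), for 0.2 s.
At the end, for the whole second after the job is handed in: Rack hangs still (<40 mm/s) by its rod on the free bar behind the upturned end, rod middle within 30 mm sideways and -4 to 12 mm above the bar's top, upright within 0.35 rad; lid at rest, home on the upright dish: height 49-58 mm, centred within 12 mm, parallel within 0.15, level within 0.04 rad (x of rack_handle in the frame of bar_seat between -0.018 and 0.09 m and y of rack_handle in the frame of bar_seat between -0.03 and 0.03 m and z of rack_handle in the frame of bar_seat between -0.004 and 0.012 m and angle between rack's own z axis and vertical below 0.35 rad and contact force between rack and stand above 0.5 N and linear speed of rack below 0.04 m/s and z of lid in the frame of dish between 0.049 and 0.058 m and horizontal distance between lid and dish below 0.012 m and angle between the y axis of lid and the y axis of dish, either way round below 0.15 rad and angle between the z axis of lid and the z axis of dish, either way round below 0.04 rad and angle between dish's own z axis and vertical below 0.05 rad and linear speed of lid below 0.02 m/s); the robot touches nothing.
It fails at once if the rack is tipped more than 0.6 rad from upright (the slides would slip out) (angle between rack's own z axis and vertical above 0.6 rad).
It fails at once if the rack is dropped (falls free more than about 8 mm) or strikes the stand with more than 40 N ((linear speed of rack above 0.4 m/s and contact force between the fingers and rack below 0.1 N) or contact force between rack and stand above 40 N).
It fails at once if the other rack is moved more than 35 mm (distance of rack2 from where it was at the start of the episode above 0.035 m).
It fails at once if the open dish is pushed more than 60 mm or tipped more than 0.4 rad (distance of dish from where it was at the start of the episode above 0.06 m or angle between dish's own z axis and vertical above 0.4 rad).
It fails at once if the closed dish, mug, bottle or black box is moved more than 30 mm (distance of any of closed_dish, mug, bottle, black_box from where it was at the start of the episode above 0.03 m).
It also fails if it takes over 64 s, if anything falls off the work surface, if the arm or the gripper's body presses on something with over 40 N, if the wrist force passes 120 N, or if a joint passes its speed limit or range.

## Working session

There is one attempt and no reset: what is moved stays moved. The work goes in short steps, each a Python script; the robot and the scene stay as the last script left them, time stands still between calls to the robot, and variables do not carry over. Pictures are saved under pics/ and viewed, at most 10 in all, crops included, and the job is handed in when it is done.

```bash
mkdir -p pics; ls; python3 - <<'E'
from rig import ctrl,imaging
import cv2,numpy as np
for n in ("scene","side"):
    p,d=imaging.capture(n); np.savez(f"{n}.npz",p=p,d=d)
    cv2.imwrite(f"pics/{n}0.png",p[...,::-1]); c=imaging.camera_params(n); R=np.array(c["R"]);print(n,-R.T@np.array(c["t"]),R[2],np.array(c["intrinsics"])[0])
print(imaging.camera_params("wrist")); s=ctrl.observe();print(s["t"],s["tool_pos"],s["ee_rot"])
E
```

```text
pics
scene [1.32450766 0.45368684 1.21319638] [-0.55874319 -0.33826553 -0.75722023] [450.09650783   0.         317.85817729]
side [-0.02173635  0.69973851  0.63318593] [ 0.50699672 -0.69310952 -0.51239977] [403.70372096   0.         317.55316898]
{'intrinsics': array([[301.43419878,   0.        , 314.98416624],
       [  0.        , 301.43419878, 198.13896443],
       [  0.        ,   0.        ,   1.        ]]), 'hand_eye': array([[ 1.40371861e-04, -9.64100474e-01, -2.65537674e-01,
         6.69877932e-02],
       [ 9.99999866e-01,  2.67469698e-04, -4.42482675e-04,
         3.92489940e-04],
       [ 4.97621039e-04, -2.65537576e-01,  9.64100383e-01,
        -1.42985816e-01],
       [ 0.00000000e+00,  0.00000000e+00,  0.00000000e+00,
         1.00000000e+00]])}
0.1 [ 0.21343653 -0.50632878  0.23057464] [-7.89481816e-04  9.80188057e-01  1.98067535e-01 -4.79730767e-05]
```

View pics/scene0.png

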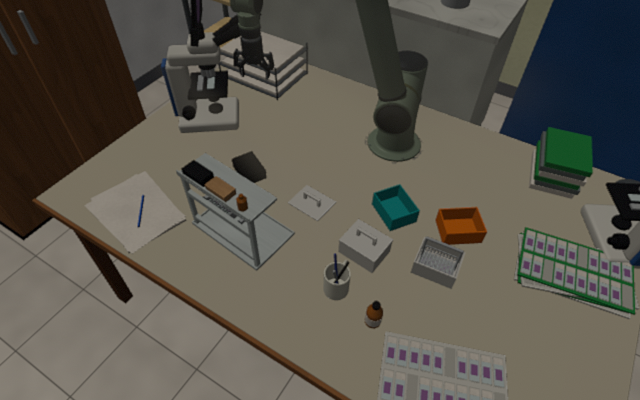

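View pics/side0.png

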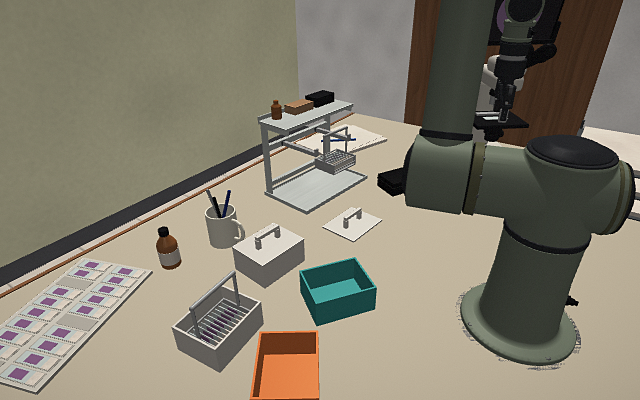

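The scene view shows these look-alikes:
- **Dishes:** white open dish with rack (438,262), closed white dish (366,245), turquoise (395,207) and orange (461,225).
- **Racks:** one in the dish at side (218,320), the other hanging at side (335,160).
- **Lids:** loose lid at (312,203), the other on the closed dish.

I choose the white open dish with its rack, and the loose lid.

```bash
cat > h.py <<'E'
import numpy as np,cv2
from rig import imaging
def cloud(n,d,R=None,t=None,K=None):
    if K is None:
        c=imaging.camera_params(n);K,R,t=(np.array(c[k]) for k in("intrinsics","R","t"))
    v,u=np.mgrid[:d.shape[0],:d.shape[1]]
    P=np.stack([(u-K[0,2])*d/K[0,0],(v-K[1,2])*d/K[1,1],d],-1)
    W=(P-t)@R; W[d<=0]=np.nan
    return W
def rect(P):
    (c,s,a)=cv2.minAreaRect(P[:,:2].astype(np.float32)*1000); return np.round(c,1),np.round(s,1),round(a,2)
def sel(W,box,x,y,zlo,zhi,r=.12):
    u0,u1,v0,v1=box; Q=W[v0:v1,u0:u1].reshape(-1,3); Q=Q[np.isfinite(Q[:,0])]
    return Q[(Q[:,2]>zlo)&(Q[:,2]<zhi)&(np.hypot(Q[:,0]-x,Q[:,1]-y)<r)]
E
python3 - <<'E'
from h import *
S={n:np.load(n+".npz") for n in("scene","side")}
W={n:cloud(n,S[n]["d"]) for n in S}
for n,u,v in[("scene",438,262),("scene",312,203),("scene",366,235),("scene",235,185),("side",218,288),("side",352,224),("side",285,148),("side",311,107),("scene",395,210),("scene",461,225),("scene",336,280),("scene",374,315)]:print(n,u,v,W[n][v,u].round(3))
full=(0,640,0,400)
A=np.vstack([W[n].reshape(-1,3) for n in W]);A=A[np.isfinite(A[:,0])]
def R(name,c,zl,zh,r):
    for n in W:
        Q=sel(W[n],full,*c,zl,zh,r)
        print(name,n,len(Q),Q.mean(0).round(4) if len(Q) else'',rect(Q) if len(Q)>4 else'')
d=W["scene"][262,438];l=W["scene"][203,312];s=W["scene"][185,235]
R("rim",d,.056,.068,.1);R("rod",d,.122,.14,.1);R("lid plate",l,.008,.018,.1);R("lid bar",l,.04,.055,.08)
R("shelf",s,.240,.250,.25);R("tray",s,.008,.016,.25);R("bars",s,.15,.18,.25)
p=S["side"]["p"][60:220,230:410];p2=S["side"]["p"][260:380,150:290]
cv2.imwrite("pics/crop1.png",np.hstack([cv2.resize(p,(450,400)),cv2.resize(p2,(350,400))])[...,::-1])
E
```

```text
scene 438 262 [0.442 0.371 0.006]
scene 312 203 [ 0.453 -0.098  0.01 ]
scene 366 235 [0.532 0.15  0.092]
scene 235 185 [ 0.685 -0.218  0.244]
side 218 288 [0.457 0.359 0.122]
side 352 224 [ 0.446 -0.097  0.014]
side 285 148 [ 0.959 -0.429 -0.001]
side 311 107 [ 0.701 -0.264  0.253]
scene 395 210 [0.319 0.161 0.004]
scene 461 225 [0.26  0.381 0.007]
scene 336 280 [0.702 0.145 0.06 ]
scene 374 315 [0.748 0.293 0.072]Traceback (most recent call last):
  File "<stdin>", line 12, in <module>
  File "<stdin>", line 9, in R
TypeError: sel() takes from 6 to 7 positional arguments but 8 were given
```

```bash
python3 - <<'E'
from h import *
S={n:np.load(n+".npz") for n in("scene","side")}
W={n:cloud(n,S[n]["d"]) for n in S}
full=(0,640,0,400)
def R(name,c,zl,zh,r):
    for n in W:
        Q=sel(W[n],full,c[0],c[1],zl,zh,r)
        print(name,n,len(Q),Q.mean(0).round(4) if len(Q) else'',rect(Q) if len(Q)>4 else'')
        if len(Q)>4: print('   box pts',cv2.boxPoints(cv2.minAreaRect(Q[:,:2].astype(np.float32)*1000)).round().tolist())
d=(.455,.365);l=W["scene"][203,312];s=(.67,-.2)
R("rim",d,.054,.07,.1);R("rod",d,.12,.142,.1);R("lid plate",l,.006,.02,.1);R("lid bar",l,.038,.055,.08)
R("shelf",s,.236,.250,.25);R("tray",s,.007,.018,.22);R("bars",s,.15,.185,.22)
p=S["side"]["p"][60:220,230:410];p2=S["side"]["p"][260:380,150:290]
cv2.imwrite("pics/crop1.png",np.hstack([cv2.resize(p,(450,400)),cv2.resize(p2,(350,400))])[...,::-1])
E
```

```text
rim scene 262 [0.4729 0.3728 0.0603] (array([436.6, 367.4]), array([162.8, 131.9]), 5.64)
   box pts [[349.0, 425.0], [362.0, 294.0], [524.0, 310.0], [511.0, 441.0]]
rim side 893 [0.4474 0.376  0.0598] (array([436. , 365.7]), array([161., 134.]), 5.55)
   box pts [[349.0, 425.0], [362.0, 291.0], [523.0, 307.0], [510.0, 440.0]]
rod scene 122 [0.4619 0.3701 0.1269] (array([461.8, 369.8]), array([ 14.1, 115.2]), 3.86)
   box pts [[451.0, 427.0], [459.0, 312.0], [473.0, 313.0], [465.0, 428.0]]
rod side 298 [0.4582 0.3725 0.1267] (array([459.6, 368.5]), array([ 10.2, 115.6]), 5.5)
   box pts [[449.0, 426.0], [460.0, 310.0], [470.0, 311.0], [459.0, 427.0]]
lid plate scene 827 [ 0.4541 -0.1003  0.0128] (array([ 441.3, -103.7]), array([163.2, 161.7]), 11.43)
   box pts [[345.0, -41.0], [377.0, -199.0], [537.0, -167.0], [505.0, -8.0]]
lid plate side 993 [ 0.4449 -0.0948  0.0131] (array([ 450.5, -104.5]), array([137.3, 110.7]), 84.23)
   box pts [[389.0, -167.0], [499.0, -178.0], [512.0, -42.0], [402.0, -31.0]]
lid bar scene 62 [ 0.452  -0.1022  0.0455] (array([ 451.5, -102.6]), array([70.6, 1
[... 621 characters left out ...]
ray scene 763 [ 0.6264 -0.1717  0.0111] (array([ 668.7, -184.3]), array([281.6, 411.5]), 44.22)
   box pts [[424.0, -135.0], [711.0, -430.0], [913.0, -234.0], [626.0, 61.0]]
tray side 637 [ 0.6116 -0.184   0.0112] (array([ 605.8, -230.3]), array([314.5, 322.8]), 79.58)
   box pts [[419.0, -356.0], [736.0, -414.0], [793.0, -105.0], [475.0, -46.0]]
bars scene 624 [ 0.7447 -0.2424  0.1651] (array([ 674.8, -239.4]), array([295.6, 158.1]), 83.36)
   box pts [[579.0, -377.0], [736.0, -395.0], [770.0, -102.0], [613.0, -83.0]]
bars side 1001 [ 0.6991 -0.2384  0.1638] (array([ 674.7, -240.9]), array([296.1, 159.8]), 83.76)
   box pts [[579.0, -379.0], [738.0, -397.0], [770.0, -102.0], [611.0, -85.0]]
```

View pics/crop1.png

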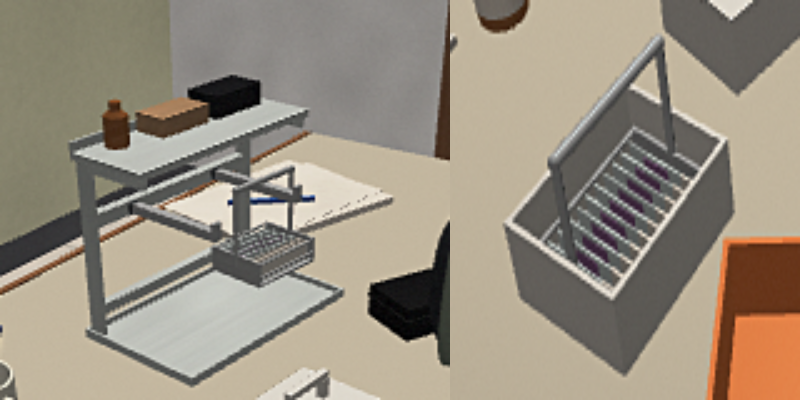

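Crop confirmed: the rack stands in the white open dish, and the free bar is the nearer one with its end at crop (213,230). The measured sizes match the description (rod 115 mm, shelf 303x118 mm, lid 137x111 mm). Next I check reachability.

```bash
cat >> h.py <<'E'
from scipy.spatial.transform import Rotation as Ro
from rig import ctrl,kinematics
def quat(psi,a,s=1):
    z=np.array([np.sin(a)*np.cos(psi),np.sin(a)*np.sin(psi),-np.cos(a)])
    y=s*np.array([np.cos(a)*np.cos(psi),np.cos(a)*np.sin(psi),np.sin(a)])
    return Ro.from_matrix(np.c_[np.cross(y,z),y,z]).as_quat(scalar_first=True),z
def pose(rod,psi,a,s,off=.028,back=0,dz=0):
    "TCP pose gripping the rod off to +y of its middle; back = retreat along the tool"
    q,z=quat(psi,a,s)
    return np.array(rod)+off*np.array([-np.sin(psi),np.cos(psi),0])+(.019-back)*z+[0,0,dz],q
def say(m=""):
    s=ctrl.observe();print(m,round(s["t"],2),np.round(s["tool_pos"],4),"F",np.round(s["force"],1),"w",round(s["width"],3),"g",round(s["grip_force"],1));return s
ROD=np.array([.4607,.369,.1295]);PR=np.radians(5.5)
PS=np.radians(-6.65);SX=np.array([np.cos(PS),np.sin(PS),0]);SY=np.array([-np.sin(PS),np.cos(PS),0])
ST=np.array([.699,-.2436,0])-.019*SX
def st(x,y,z):return ST+x*SX+y*SY+[0,0,z]
E
python3 - <<'E'
from h import *
# bar check, free bar in stand frame
S=np.load("side.npz");W=cloud("side",S["d"]).reshape(-1,3);D=W-ST;X=D@SX;Y=D@SY
m=(abs(Y-.075)<.02)&(X>-.12)&(X<.03)&(W[:,2]>.145)&(W[:,2]<.185)
print("bar",m.sum(),X[m].min(),np.median(Y[m]),Y[m].min(),Y[m].max(),np.percentile(W[m,2],[5,50,95]),"seat",st(-.062,.075,.165))
b=m&(X>-.075);print("bar top z",np.percentile(W[b,2],90))
for a in(40,45):
  for s in(1,-1):
    A=np.radians(a);P=[pose(ROD,PR,A,s,back=.08),pose(ROD,PR,A,s),pose(ROD,PR,A,s,dz=.15),pose(st(-.2,.075,.27),PS,A,s),pose(st(-.2,.075,.197),PS,A,s),pose(st(-.066,.075,.1695),PS,A,s),pose(st(-.066,.075,.1695),PS,A,s,back=.12)]
    print(a,s)
    for p in P:
        q=kinematics.solve_ik(*p);print(None if q is None else np.round(q,2))
E
```

```text
bar 189 -0.0853410088069121 0.07798216318980294 0.06461911410951615 0.08246599427833128 [0.15418254 0.16352851 0.17325139] seat [ 0.62723026 -0.15972447  0.165     ]
bar top z 0.1659693307610264
40 1
[ 0.86  0.19 -0.81  0.02 -0.46  2.2 ]
[ 0.78  0.35 -0.81 -0.17 -0.42  2.13]
[ 0.78  0.11 -0.63  0.26 -0.42  2.13]
[-0.52 -0.17 -0.95  0.14  0.26  1.25]
[-0.52 -0.03 -1.07 -0.13  0.26  1.25]
[-0.4   0.26 -0.83 -0.19  0.18  1.35]
[-0.46 -0.04 -0.86  0.08  0.22  1.3 ]
40 -1
[ 0.86  0.19 -0.81  0.02 -0.46 -0.94]
[ 0.78  0.35 -0.81 -0.17 -0.42 -1.01]
[ 0.78  0.11 -0.63  0.26 -0.42 -1.01]
[-0.52 -0.17 -0.95  0.14  0.26 -1.89]
[-0.52 -0.03 -1.07 -0.13  0.26 -1.89]
[-0.4   0.26 -0.83 -0.19  0.18 -1.79]
[-0.46 -0.04 -0.86  0.08  0.22 -1.84]
45 1
[ 0.9   0.21 -0.89 -0.13 -0.53  2.2 ]
[ 0.81  0.38 -0.88 -0.33 -0.48  2.12]
[ 0.81  0.11 -0.7   0.12 -0.48  2.12]
[-0.55 -0.19 -1.03 -0.    0.3   1.26]
[-0.55 -0.02 -1.16 -0.3   0.3   1.26]
[-0.42  0.27 -0.91 -0.37  0.21  1.36]
[-0.49 -0.06 -0.98 -0.1   0.26  1.3 ]
45 -1
[ 0.9   0.21 -0.89 -0.13 -0.53 -0.94]
[ 0.81  0.38 -0.88 -0.33 -0.48 -1.02]
[ 0.81  0.11 -0.7   0.12 -0.48 -1.02]
[-0.55 -0.19 -1.03 -0.    0.3  -1.89]
[-0.55 -0.02 -1.16 -0.3   0.3  -1.89]
[-0.42  0.27 -0.91 -0.37  0.21 -1.79]
[-0.49 -0.06 -0.98 -0.1   0.26 -1.84]
```

```bash
cat >> h.py <<'E'
A=np.radians(43);S1=1
E
python3 - <<'E'
from h import *
from rig import gripper_open,clamp
p,q=pose(ROD,PR,A,S1,back=.08,dz=.1);ctrl.move_pose(p,q);say("pre")
ctrl.move_straight(pose(ROD,PR,A,S1,back=.06)[0],speed=.2)
ctrl.move_straight(pose(ROD,PR,A,S1)[0],speed=.1);say("at")
clamp(70);say("clamped")
ctrl.move_straight(pose(ROD,PR,A,S1,dz=.03)[0],speed=.06);say("up30")
for n in("side","scene"):
    p,d=imaging.capture(n);np.savez(n+"1.npz",p=p,d=d);W=cloud(n,d)
    Q=sel(W,(0,640,0,400),ROD[0],ROD[1],.152,.168,.075);print(n,len(Q),Q.mean(0).round(4),rect(Q))
    cv2.imwrite(f"pics/{n}1.png",p[...,::-1])
E
```

```text
pre 3.32 [0.4171 0.3925 0.2741] F [ 0.3 -0.6 -0.2] w 0.997 g 0.0
at 4.79 [0.4709 0.3982 0.116 ] F [0.4 0.5 0.6] w 1.001 g 0.0
clamped 5.5 [0.4708 0.398  0.1155] F [-1.9 -0.2  0.7] w 0.075 g 68.4
up30 6.15 [0.4707 0.398  0.1455] F [ 0.8 -0.  -2.9] w 0.071 g 68.3
side 284 [0.4424 0.4024 0.1606] (array([439. , 393.1]), array([77.6, 49.4]), 20.37)
scene 143 [0.4665 0.3739 0.1589] (array([462.4, 374.2]), array([ 64.7, 105.1]), 38.77)
```

View pics/side1.png

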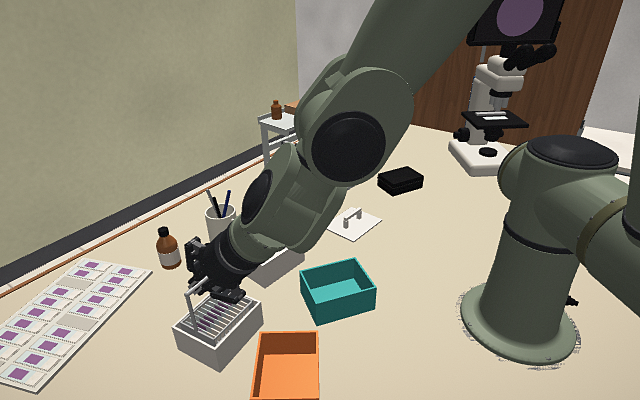

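The rack is held: the rod is between the pads at about (195,290), grip is 68 N, and the 2.9 N load matches the rack's weight. Next: lift, carry, and look before hanging.

```bash
python3 - <<'E'
from h import *
ctrl.move_straight(pose(ROD,PR,A,S1,dz=.15)[0],speed=.12);say("up")
p,q=pose(st(-.2,.075,.275),PS,A,S1);ctrl.move_straight(p,speed=.2,frame=q)
ctrl.move_straight(pose(st(-.18,.075,.197),PS,A,S1)[0],speed=.12);ctrl.wait(.3);say("before bar")
for n in("side","scene"):
    p,d=imaging.capture(n);np.savez(n+"2.npz",p=p,d=d);W=cloud(n,d).reshape(-1,3);D=W-ST;X=D@SX;Y=D@SY
    m=(X>-.26)&(X<-.1)&(Y>.0)&(Y<.072)&(W[:,2]>.175)&(W[:,2]<.21);print(n,m.sum(),X[m].mean(),Y[m].min(),W[m,2].mean())
    cv2.imwrite(f"pics/{n}2.png",p[...,::-1])
E
```

```text
up 7.4 [0.4704 0.3977 0.2644] F [-0.9  0.  -1.9] w 0.076 g 68.3
before bar 11.26 [ 0.5264 -0.1199  0.1839] F [-0.3  0.1 -2.7] w 0.073 g 68.3
side 2 -0.1787143740276233 0.02103960995211636 0.17579236085687644
scene 46 -0.1751553248900464 0.02113606717941589 0.19389334591778842
```

View pics/scene2.png

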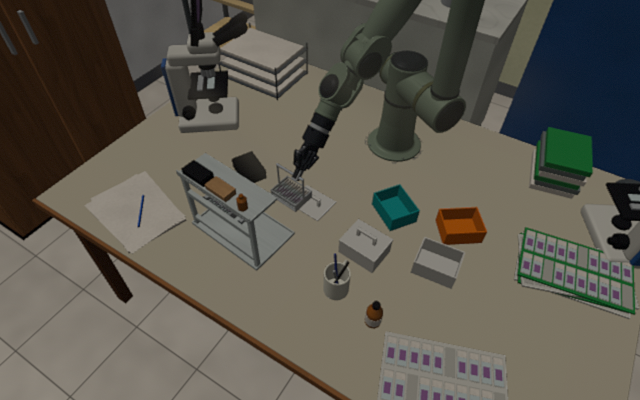

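The rack hangs upright in the hand at (290,193), before the free bar and level with the opening, and the dish at (438,262) is empty. The rod's inner end is at stand y 0.021 m, so it is centred as planned. Now in and down.

```bash
python3 - <<'E'
from h import *
from rig import gripper_open
go=lambda x,z,v,**k:ctrl.move_straight(pose(st(x,.075,z),PS,A,S1,**k)[0],speed=v)
go(-.066,.197,.1);say("over");go(-.066,.176,.05);ctrl.wait(.2);f0=say("low")["force"][2]
z=.176
while z>.163:
    z-=.0015;go(-.066,z,.02);ctrl.wait(.1);f=ctrl.observe()["force"][2]
    if f-f0>1.5:break
say(f"touch z {z:.4f}")
p,d=imaging.capture("side");cv2.imwrite("pics/side3.png",cv2.resize(p[60:240,220:440],(733,600))[...,::-1])
E
```

```text
over 12.65 [ 0.6387 -0.1327  0.1827] F [-0.5  1.  -3.3] w 0.074 g 68.3
low 13.42 [ 0.6395 -0.133   0.1624] F [ 0.6 -0.4 -2.9] w 0.069 g 68.5
touch z 0.1730 14.12 [ 0.6398 -0.133   0.1597] F [-0.7 -0.5  0.6] w 0.07 g 68.6
```

View pics/side3.png

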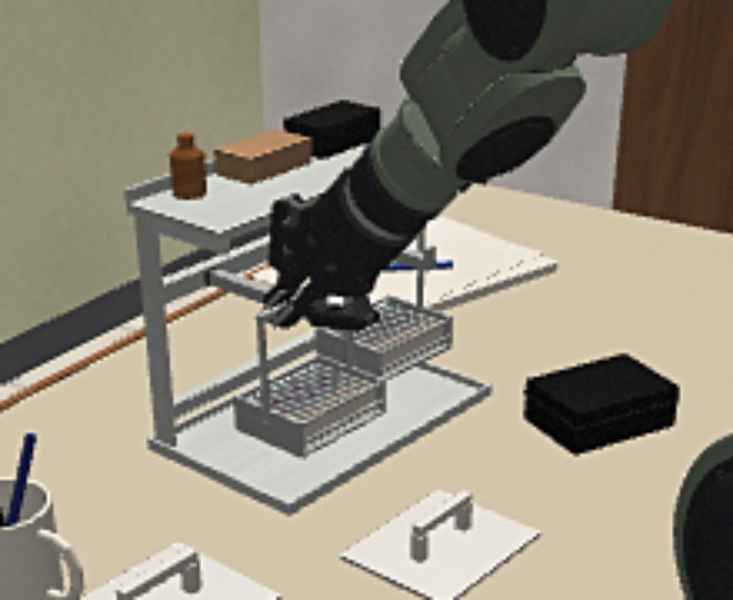

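The rod took its full weight at z 0.173 m, which puts it on the bar (over the upturned end it would be about 0.180 m). The view shows the rack upright at (310,400), clear of rack2. I lower 1 mm more, release and retreat.

```bash
python3 - <<'E'
from h import *
from rig import gripper_open
go=lambda x,z,v,**k:ctrl.move_straight(pose(st(x,.075,z),PS,A,S1,**k)[0],speed=v)
go(-.066,.172,.02);ctrl.wait(.1);say("seated")
gripper_open();s=say("open");ctrl.wait(.3)
go(-.066,.172,.08,back=.04);go(-.066,.172,.2,back=.13);say("back")
for n in("side","scene"):
    p,d=imaging.capture(n);np.savez(n+"4.npz",p=p,d=d);W=cloud(n,d).reshape(-1,3);D=W-ST;X=D@SX;Y=D@SY
    m=(X>-.078)&(X<-.03)&(Y>.0)&(Y<.15)&(W[:,2]>.169)&(W[:,2]<.19)
    print(n,"rod",m.sum(),X[m].mean().round(4),Y[m].min().round(4),Y[m].max().round(4),np.percentile(W[m,2],[50,95]).round(4))
cv2.imwrite("pics/side4.png",cv2.resize(np.load("side4.npz")["p"][60:240,220:440],(733,600))[...,::-1])
E
```

```text
seated 14.52 [ 0.6401 -0.133   0.1592] F [-2.4  2.   5.5] w 0.072 g 69.1
open 15.26 [ 0.6394 -0.133   0.1581] F [-0.1 -0.7  0.6] w 1.002 g 0.0
back 16.81 [ 0.5517 -0.123   0.2532] F [ 0.9 -1.2 -0.3] w 0.998 g 0.0
side rod 79 -0.0652 0.0175 0.1331 [0.1725 0.1746]
scene rod 18 -0.0608 0.1106 0.1337 [0.1728 0.1768]
```

View pics/side4.png

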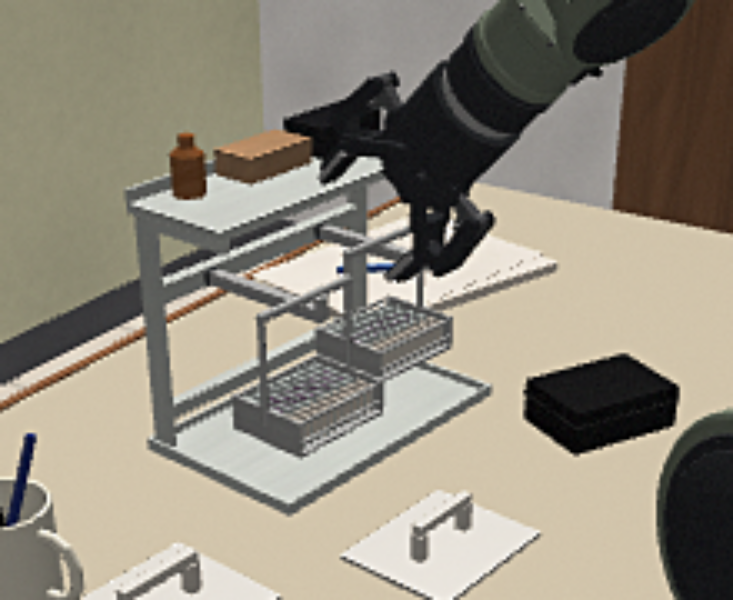

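The rack hangs on the free bar behind the upturned end: rod middle at stand y 0.075 m, x about -0.063 m. The hand is clear. Next I measure the empty dish and the lid together.

```bash
python3 - <<'E'
from h import *
q,_=quat(0,0)
L=[];Rm=[];B=[]
for n in("scene","side"):
    z=np.load(n+"4.npz");W=cloud(n,z["d"]);p=z["p"].astype(float);sat=(p.max(-1)-p.min(-1))/(p.max(-1)+1)
    W[sat>.22]=np.nan;f=(0,640,0,400)
    a=sel(W,f,.4607,.369,.057,.068,.092);b=sel(W,f,.45,-.104,.009,.018,.092);c=sel(W,f,.45,-.104,.04,.053,.06)
    for k,Q in zip(("rim","plate","bar"),(a,b,c)):print(n,k,len(Q),rect(Q))
    Rm.append(a);L.append(b);B.append(c)
for k,Q in zip(("rim","plate","bar"),(Rm,L,B)):print("both",k,rect(np.vstack(Q)))
E
```

```text
scene rim 257 (array([463.1, 370. ]), array([113. , 132.2]), 6.07)
scene plate 714 (array([ 451. , -102.4]), array([136.9, 111.4]), 84.07)
scene bar 59 (array([ 451.1, -102.1]), array([68.6, 14. ]), 85.02)
side rim 729 (array([462.5, 368.6]), array([108.9, 134.4]), 6.0)
side plate 977 (array([ 449.6, -103.7]), array([137.7, 110.4]), 84.78)
side bar 85 (array([ 449.9, -105.4]), array([72.4, 12. ]), 83.83)
both rim (array([463.3, 368.8]), array([113. , 134.7]), 6.07)
both plate (array([ 450. , -103.3]), array([137.5, 112.7]), 85.86)
both bar (array([ 450.8, -104.7]), array([73.8, 14.3]), 85.02)
```

```bash
python3 - <<'E'
from h import *
from rig import gripper_open,clamp
L=np.array([.4503,-.1035,0]);PL=np.radians(-5.5);D=np.array([.4625,.3692,0]);PD=np.radians(6.0)
def vp(c,psi,gz):return c+[0,0,gz-.019],quat(psi,0,1)[0]
ctrl.move_pose(*vp(L,PL,.16))
ctrl.move_straight(vp(L,PL,.043)[0],speed=.12);say("at lid")
clamp(50);say("clamped")
ctrl.move_straight(vp(L,PL,.09)[0],speed=.1);say("lifted")
ctrl.move_straight(vp(L,PL,.2)[0],speed=.2)
p,q=vp(D,PD,.2);ctrl.move_straight(p,speed=.22,frame=q)
ctrl.move_straight(vp(D,PD,.125)[0],speed=.12);ctrl.wait(.2);say("over dish")
for n in("side","scene"):
    p,d=imaging.capture(n);z=cloud(n,d);pp=p.astype(float);z[(pp.max(-1)-pp.min(-1))/(pp.max(-1)+1)>.22]=np.nan
    Q=sel(z,(0,640,0,400),D[0],D[1],.088,.1,.092);print(n,len(Q),rect(Q),np.median(Q[:,2]))
    cv2.imwrite(f"pics/{n}5.png",p[...,::-1])
cv2.imwrite("pics/side5c.png",cv2.resize(cv2.imread("pics/side5.png")[230:390,140:340],(750,600)))
E
```

```text
at lid 18.78 [ 0.4509 -0.1037  0.0246] F [ 0.2 -0.   0.5] w 1.001 g 0.0
clamped 19.46 [ 0.4505 -0.1035  0.0242] F [-0.4 -0.5  3.6] w 0.109 g 49.0
lifted 20.07 [ 0.45   -0.1034  0.0707] F [-0.9  0.5 -1.1] w 0.105 g 48.7
over dish 24.05 [0.4631 0.3696 0.107 ] F [ 0.1  0.3 -0.7] w 0.106 g 48.7
side 2483 (array([462.9, 368.6]), array([110.5, 135.8]), 5.71) 0.0958286438392603
scene 1074 (array([463.5, 370. ]), array([111.3, 133.9]), 6.28) 0.09585493081069857
```

View pics/side5c.png

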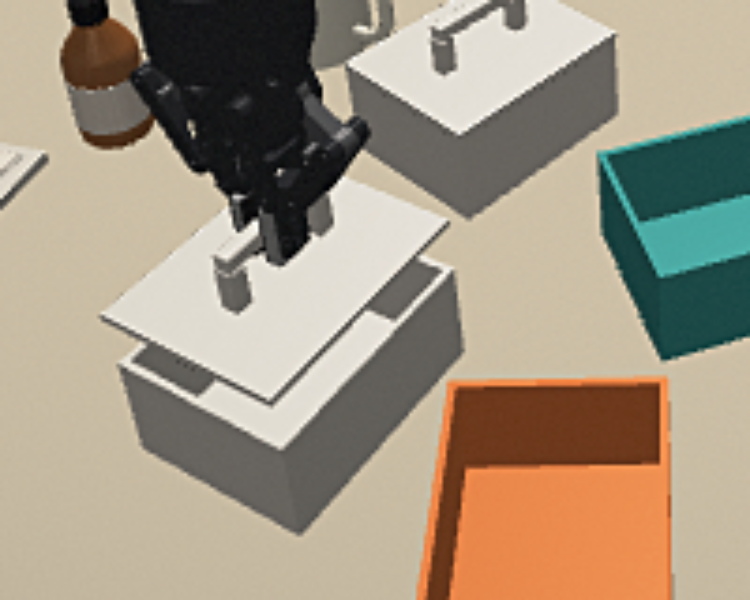

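The lid is level and centred over the dish: (462.9,368.6) against (462.5,368.6) from the same camera, with yaw matching. Lower by feel.

```bash
python3 - <<'E'
from h import *
from rig import gripper_open
D=np.array([.4625,.3692,0]);go=lambda gz,v:ctrl.move_straight(D+[0,0,gz-.019],speed=v)
go(.102,.05);ctrl.wait(.2);f0=say("near")["force"][2];z=.102
while z>.092:
    z-=.0015;go(z,.02);ctrl.wait(.1)
    if ctrl.observe()["force"][2]-f0>3:break
say(f"touch {z:.4f}")
gripper_open();say("open");ctrl.wait(.2)
go(.16,.12);go(.24,.2);ctrl.wait(.3);say("clear")
for n in("side","scene"):
    p,d=imaging.capture(n);z=cloud(n,d);pp=p.astype(float);z[(pp.max(-1)-pp.min(-1))/(pp.max(-1)+1)>.22]=np.nan
    Q=sel(z,(0,640,0,400),D[0],D[1],.06,.078,.092);print(n,len(Q),rect(Q),np.median(Q[:,2]),"slope",np.linalg.lstsq(np.c_[Q[:,:2],np.ones(len(Q))],Q[:,2],rcond=None)[0].round(3))
    cv2.imwrite(f"pics/{n}6.png",p[...,::-1])
E
```

```text
near 24.96 [0.4628 0.3693 0.0833] F [ 0.3  0.5 -1.4] w 0.105 g 48.7
touch 0.0960 26.36 [0.4626 0.3693 0.0782] F [-2.  -1.4  6. ] w 0.107 g 49.8
open 27.08 [0.4625 0.3692 0.0769] F [-0.5  0.6  0.3] w 0.999 g 0.0
clear 28.82 [0.4619 0.3688 0.2197] F [0.5 0.3 0.4] w 1.0 g 0.0
side 2872 (array([462.3, 368.6]), array([110.3, 135.3]), 5.79) 0.067083521014923 slope [ 0.008 -0.002  0.064]
scene 1205 (array([462.7, 369.8]), array([116.6, 133.8]), 6.01) 0.06722958335515207 slope [ 0.    -0.     0.067]
```

View pics/side6.png

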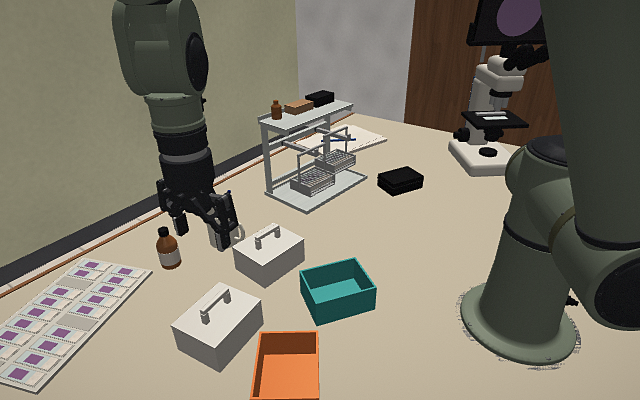

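The lid is home at (218,315): plate top 67 mm (54+13), level and centred. The rack hangs at (312,180), and the hand is clear.

```bash
python3 -c "
from rig import ctrl
print(ctrl.hand_in())"
```

```text
the job is handed in; nothing more can be done
None
```

The job is handed in: in the last measurements the rack hung upright on the free bar behind its upturned end, and the lid sat level and fully home on the emptied dish (about 29 s of the 64 s used), though the rig returned no verdict.

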